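Return the reagent bottles to their colour-coded spill trays

ROBOT

A 6-joint arm with a two-finger parallel gripper is mounted at the origin on the work surface. World frame = base frame: x ahead of the robot, y to its left, z up, the work surface at z = 0. Lengths are in mm, angles in rad, forces in N, time in s.
With the tool pointing down it reaches from about 350 to 975 mm from the base axis. Payload 7.1 kg.
Tool frame: the origin (TCP) lies at the very end of the fingers, on their centre line; the grasp point (between the pads) lies 19 mm behind it (ctrl.grasp_offset is the distance from the TCP to the grasp point, in mm); z points along the fingers, y is the line along which they close (so a half turn about z gives the same grasp; the last joint's range is limited). The gripper opens to 88 mm and grips with 3 to 60 N. Pads are 20 mm wide; open, the fingers measure 115 mm over their backs; the gripper's body (75 mm by 178 mm) begins 61 mm behind the grasp point.
Start: joints at [-1.124, 0.423, 1.63, -0, 1.089, -0.019], TCP at [280.725, -558.389, 222.675] pointing down, gripper open.
Joint ranges: [-3, 3], [-0.9, 2.11], [0.09, 2.58], [-1.31, 4.45], [0.11, 2.69], [-2.54, 2.54]. Speed limits (rad/s): [2.39, 2.39, 3.01, 3.14, 3.14, 3.14].

INTERFACE

Orientations are given as a rotation vector (axis times angle).
In Python, from workcell import ctrl, viewer, ticket, models gives the robot as it stands.
- The arm moves only by the tool play_rows, never from a script. Its arguments are lists of equal length, an entry for each row: "dp": the shift along the world's x, y, z in mm, a list of three; "yaw": the turn about the world's z in degrees. In form: {"dp": [[tx, ty, tz], ...], "yaw": [yaw, ...]}. A call has 1 to 8 rows; each row shifts and turns the commanded pose from where the row before left it; what a row does not reach is not made up. A row lasts 1/12 s, in which the tool goes at most 41.7 mm and 7.16 degrees, less where a joint would pass 70% of its speed; a pose out of reach is approached as far as the arm can. A call is refused whole if a number of a shift passes 41.7 or a number of a turn 7.16, either way. A call with a gripper value outside its range is refused whole. "gripper" is the closure, from 0 (fully open) to 1 (shut), set as the call begins (left out, the last holds). The fingers move at their own pace and stop on an object; the grip force is fixed at half the most. Time passes only in rows, so rows that do not move let the fingers close. It gives the time, the measured TCP pose, the force, the opening and the grip force at its end, in the units of the state.
- ctrl.get_obs(): the state, without advancing time (a new reading comes with each control period).
- viewer.get_image(name): name is "side" or "top" or "wrist"; returns a dict with "pixels" (384x512x3 uint8, red, green, blue), "range_z" (384x512 float32, mm along the optical axis (not along the pixel's ray), 0 where there is no reading), "fx", "fy", "cx", "cy" (pixels), "T" (4x4, takes a point from camera to world coordinates); the wrist camera has in their place "hand_eye" (4x4, takes a point from camera to tool coordinates, whose origin is the TCP and whose axes are the flange's). Camera axes: x right, y up, looking along -z (the intrinsics and any distortion apply to the point x, -y, -z); pixel columns grow to the right and rows downward; lengths in mm; the calibration is good to about 2 mm. A picture is of the moment at which its call begins: read the wrist's pose just before it.
- ticket.close_job(): hands the job in; it is judged then, once.
Trained networks look in a picture, given as the dict that the camera call returned (one of the last four; its "shot" number tells which), for a name from the list of things; names that differ only in an ending like _2 or _b are one class to them, and where a whole thing is asked for, a point or a joint stands for the part that bears it (a point fixed in the world has none). Each returns a list of dicts, best first, with "conf" (0 to 1); they miss things now and then, are a little off and sometimes report something else, mostly with a low value. They report only what shows in the picture. A call takes as long as a camera call. They do not tell look-alikes from the thing itself.
- models.look_for(picture, name): "bbox" ([centre column, centre row, width, height] in pixels, round what is visible of it).
- models.landmark_of(picture, name): "location" ([column, row] in pixels: a listed point, or the origin of a listed thing).
The state is a dict: "t": time; "qpos": joint angles; "qvel": joint speeds; "joint_torque": joint torques, N m; "ee_pos": TCP position; "orientation": TCP orientation; "ft_force": force on the tool from outside, world axes, zero at the start; "moment": the same for the moment, N m; "width": finger opening in mm; "grasp_force": force on a finger pad.
Only numpy, scipy, OpenCV 4.12 (cv2) and the standard library are available. Lean on these libraries where they do the work, as an engineer would, in place of code of your own. Each camera call takes 0.05 s, during which the arm holds its last target. There are 200 camera calls.

TASK

The four reagent bottles have been put back in the wrong spill trays: swap them round so that each stands upright, flat on the floor of the tray that matches the colour of its cap. Only one bottle fits in a tray; the empty grey tray is free for parking a bottle on the way, and all four bottles must be in their own coloured trays at the end. Keep the bottles upright, set each one down gently without dropping it, and do not shove or tip the glass flask.

Things in the scene. Friction and masses are not known exactly. Their poses are not given: they have to be found in the camera images.
- bottle_red: amber glass reagent bottle, red screw cap, white paper band; 145 mm tall, about 0.35 kg; body 62 mm in diameter to 86 mm height, 26 mm neck at 108 mm, round cap 36 mm in diameter from 118 to 145 mm above the underside (pick it up by the cap, any yaw). Origin at the centre of its underside, z up. At the start it stands in a coloured tray not its own
- bottle_yellow: amber glass reagent bottle, yellow screw cap, white paper band; 145 mm tall, about 0.35 kg; body 62 mm in diameter to 86 mm height, 26 mm neck at 108 mm, round cap 36 mm in diameter from 118 to 145 mm above the underside (pick it up by the cap, any yaw). Origin at the centre of its underside, z up. At the start it stands in a coloured tray not its own
- bottle_blue: amber glass reagent bottle, blue screw cap, white paper band; 145 mm tall, about 0.35 kg; body 62 mm in diameter to 86 mm height, 26 mm neck at 108 mm, round cap 36 mm in diameter from 118 to 145 mm above the underside (pick it up by the cap, any yaw). Origin at the centre of its underside, z up. At the start it stands in a coloured tray not its own
- bottle_green: amber glass reagent bottle, green screw cap, white paper band; 145 mm tall, about 0.35 kg; body 62 mm in diameter to 86 mm height, 26 mm neck at 108 mm, round cap 36 mm in diameter from 118 to 145 mm above the underside (pick it up by the cap, any yaw). Origin at the centre of its underside, z up. At the start it stands in a coloured tray not its own
- tray_red: red round shallow spill tray, fixed to the bench; outer diameter 96 mm, inner diameter about 87 mm, floor 3 mm thick, rim 8 mm above the bench; one bottle of another colour stands in it at the start. Origin at the centre of its underside, at bench height, z up
- tray_yellow: yellow round shallow spill tray, fixed to the bench; outer diameter 96 mm, inner diameter about 87 mm, floor 3 mm thick, rim 8 mm above the bench; one bottle of another colour stands in it at the start. Origin at the centre of its underside, at bench height, z up
- tray_blue: blue round shallow spill tray, fixed to the bench; outer diameter 96 mm, inner diameter about 87 mm, floor 3 mm thick, rim 8 mm above the bench; one bottle of another colour stands in it at the start. Origin at the centre of its underside, at bench height, z up
- tray_green: green round shallow spill tray, fixed to the bench; outer diameter 96 mm, inner diameter about 87 mm, floor 3 mm thick, rim 8 mm above the bench; one bottle of another colour stands in it at the start. Origin at the centre of its underside, at bench height, z up
- tray_grey: grey round shallow spill tray, fixed to the bench; outer diameter 96 mm, inner diameter about 87 mm, floor 3 mm thick, rim 8 mm above the bench; empty at the start. Origin at the centre of its underside, at bench height, z up
- flask: empty clear glass conical flask with a white band at its neck, standing among the trays; 122 mm tall, base 80 mm in diameter, neck 32 mm. Origin at the centre of its underside, z up. Other small things lying about between the trays are at most 40 mm high
There are look-alikes about, which are no part of the job. Of the things shaped like the tray_red, the red one is meant. Leave any pink look-alike of the bottle_green alone.

How it is judged (in metres and radians):
At the end, for the whole second after the job is handed in: Each of the four bottles stands in the tray of its cap's colour: its axis within 15 mm of the tray's centre (anywhere inside the rim), its underside on the tray's floor (less than 7 mm above the bench), upright within 0.08 rad, released and at rest (horizontal distance between bottle_red and tray_red below 0.015 m and z of bottle_red in the frame of tray_red below 0.007 m and angle between each of bottle_red, bottle_yellow, bottle_blue, bottle_green's own z axis and vertical below 0.08 rad and linear speed of each of bottle_red, bottle_yellow, bottle_blue, bottle_green below 0.02 m/s and contact force between the fingers and bottle_red below 0.1 N and horizontal distance between bottle_yellow and tray_yellow below 0.015 m and z of bottle_yellow in the frame of tray_yellow below 0.007 m and contact force between the fingers and bottle_yellow below 0.1 N and horizontal distance between bottle_blue and tray_blue below 0.015 m and z of bottle_blue in the frame of tray_blue below 0.007 m and contact force between the fingers and bottle_blue below 0.1 N and horizontal distance between bottle_green and tray_green below 0.015 m and z of bottle_green in the frame of tray_green below 0.007 m and contact force between the fingers and bottle_green below 0.1 N); the robot touches nothing.
It fails at once if a bottle is tipped by more than about 25 degrees (angle between any of bottle_red, bottle_yellow, bottle_blue, bottle_green's own z axis and vertical above 0.44 rad).
It fails at once if a bottle is dropped or knocked: it moves faster than 0.5 m/s (a fall of about 13 mm) while the fingers do not hold it ((contact force between the fingers and bottle_red below 0.05 N and linear speed of bottle_red above 0.5 m/s) or (contact force between the fingers and bottle_yellow below 0.05 N and linear speed of bottle_yellow above 0.5 m/s) or (contact force between the fingers and bottle_blue below 0.05 N and linear speed of bottle_blue above 0.5 m/s) or (contact force between the fingers and bottle_green below 0.05 N and linear speed of bottle_green above 0.5 m/s)).
It fails at once if the glass flask is pushed more than 20 mm or tipped by more than about 15 degrees (distance of flask from where it was at the start of the episode above 0.02 m or angle between flask's own z axis and vertical above 0.26 rad).
It also fails if it takes over 128 s, if anything falls off the work surface, if the arm or the gripper's body presses on something with over 40 N, if the wrist force passes 120 N, or if a joint passes its speed limit or range.

## Working session

There is one attempt and no reset: what is moved stays moved. The work goes in short steps, Python scripts to look and compute and a tool call to move; the robot and the scene stay as the last step left them, time stands still between calls to the robot, and variables do not carry over. Pictures are saved under pics/ and viewed, at most 14 in all, crops included, and the job is handed in when it is done.

Besides the shell and the picture viewer there is one more tool, called after ">>>" by a JSON object that holds its "fn" and its "kwargs", one argument or row to a line. play_rows: Moves the arm, as the interface text tells. Its arguments: {"type":"object","properties":{"dp":{"type":"array"},"yaw":{"type":"array"},"gripper":{"type":"number"}},"required":["dp","yaw"]}

```bash
mkdir -p pics; cat > h.py <<'E'
import numpy as np, cv2
from workcell import ctrl, viewer, ticket, models
def world(p,u,v,z=None,T=None):
    """pixel -> world: by depth, or on the plane at height z"""
    T=np.array(p["T"] if T is None else T); u=np.asarray(u,float);v=np.asarray(v,float)
    d=np.stack([(u-p["cx"])/p["fx"],-(v-p["cy"])/p["fy"],-np.ones_like(u)],-1)
    R,t=T[:3,:3],T[:3,3]
    if z is None:
        return (d*p["range_z"][v.astype(int),u.astype(int)][...,None])@R.T+t
    r=d@R.T; return t+r*((z-t[2])/r[...,2])[...,None]
def save(p,n): cv2.imwrite(f"pics/{n}.png",p["pixels"][:,:,::-1])
E
python3 - <<'E'
from h import *
for c in ("top","side"):
    p=viewer.get_image(c); save(p,c+"0"); print(c,{k:p[k] for k in p if k not in("pixels","range_z")})
    for n in ["bottle_red","tray_red","tray_grey","flask"]:
        for d in models.look_for(p,n)[:8]: print(n,np.round(d["bbox"]),round(d["conf"],2))
    if c=="top":
        vv,uu=np.mgrid[0:384,0:512]; W=world(p,uu,vv); 
        m=((W[...,2]>135)&(W[...,2]<155)&(p["range_z"]>0)).astype(np.uint8)
        n,l,s,ce=cv2.connectedComponentsWithStats(m)
        for i in range(1,n):
            if s[i,4]>15: print(np.round(ce[i]),s[i,4],np.round(W[l==i].mean(0)),np.median(p["pixels"][l==i],0))
E
```

```text
top {'fx': 349.5813679609578, 'fy': 349.5813679609578, 'cx': 257.6214987547559, 'cy': 191.23604934070968, 'T': array([[-1.07953719e-03,  9.85804283e-01, -1.67895059e-01,
         4.11441926e+02],
       [-9.99442751e-01,  4.53769777e-03,  3.30695708e-02,
         2.86897622e+01],
       [ 3.33619815e-02,  1.67837199e-01,  9.85250046e-01,
         8.69842501e+02],
       [ 0.00000000e+00,  0.00000000e+00,  0.00000000e+00,
         1.00000000e+00]]), 'shot': 1}
bottle_red [262. 167.  27.  32.] 0.56
tray_red [ 96. 179.  43.  39.] 0.75
tray_red [261. 169.  27.  32.] 0.65
tray_red [161. 159.  38.  32.] 0.56
tray_grey [252. 241.  42.  39.] 0.76
flask [180. 238.  38.  32.] 0.95
[504.  64.] 309 [ 834. -564.  145.] [58. 86. 59.]
[427. 141.] 230 [ 650. -367.  145.] [ 64. 122.  70.]
[144. 144.] 252 [636. 246. 147.] [175. 178.  74.]
[367. 147.] 235 [ 632. -232.  147.] [ 65. 124.  72.]
[260. 158.] 229 [607.  -1. 148.] [172.  59.  52.]
[346. 226.] 252 [ 461. -179.  147.] [ 58.  83. 140.]
side {'fx': 460.2219402627574, 'fy': 460.2219402627574, 'cx': 253.2758949823946, 'cy': 189.69412060858457, 'T': array([[-7.99218886e-01,  3.51302303e-01, -4.87684185e-01,
        -6.80123390e+01],
       [-6.00955953e-01, -4.80645589e-01,  6.38617068e-01,
         8.27171845e+02],
       [-1.00556054e-02,  8.03471536e-01,  5.95258243e-01,
         8.01898848e+02],
       [ 0.00000000e+00,  0.00000000e+00,  0.00000000e+00,
         1.00000000e+00]]), 'shot': 2}
bottle_red [242. 171.  24.  55.] 0.71
tray_red [142. 280.  43.  34.] 0.97
tray_red [173. 237.  38.  27.] 0.9
tray_red [287. 216.  39.  24.] 0.25
tray_grey [286. 216.  36.  19.] 0.68
flask [249. 237.  31.  54.] 0.82
```

```bash
python3 -c "
import cv2
for c in('top','side'):
    cv2.imwrite(f'pics/{c}0b.png',cv2.resize(cv2.imread(f'pics/{c}0.png'),(800,600),interpolation=cv2.INTER_CUBIC))"
```

```text
(no output)
```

View pics/top0b.png

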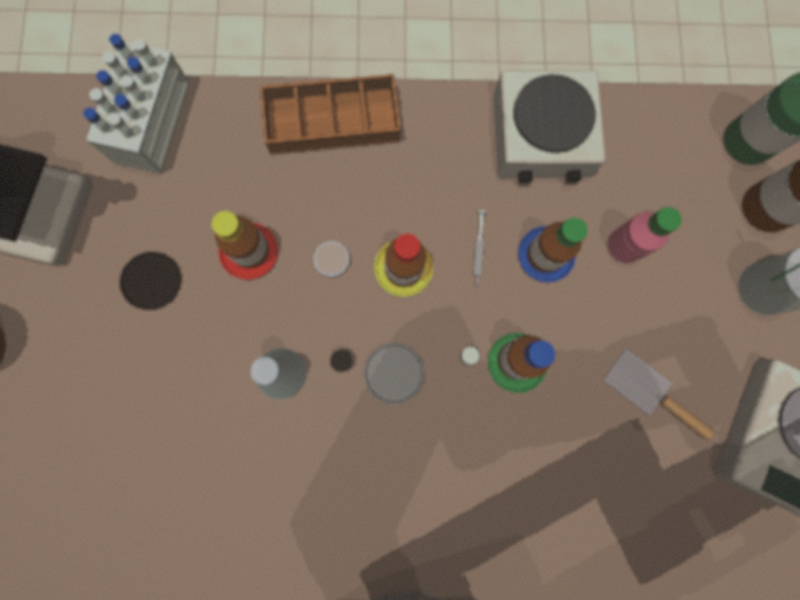

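View pics/side0b.png

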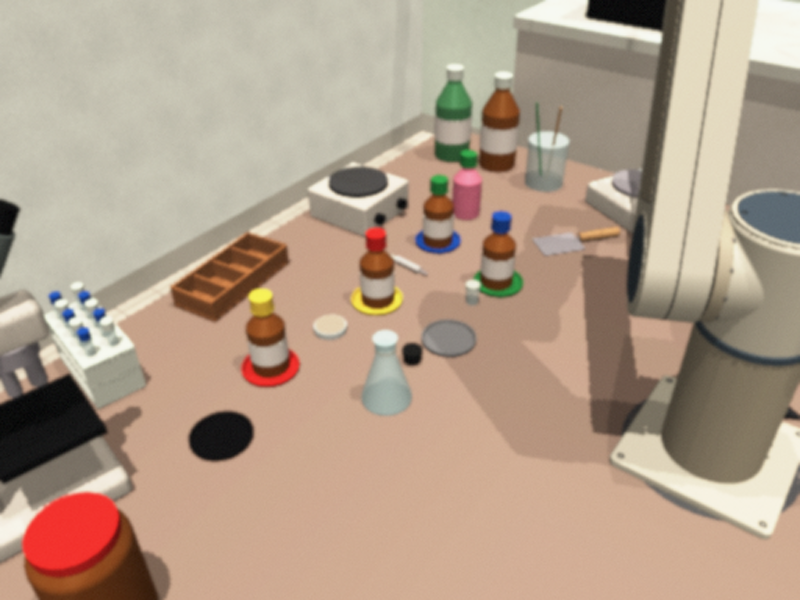

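The top view shows yellow in the red tray, red in yellow, green in blue and blue in green. The grey tray is at (395,373). The pink green-capped bottle at (645,237) is the look-alike, and the flask is at (280,373). I'll measure the trays next.

```bash
cat > m.py <<'E'
from h import *
from scipy.optimize import least_squares
from scipy.spatial.transform import Rotation as Ro
def hue(p): return cv2.cvtColor(p["pixels"],cv2.COLOR_RGB2HSV).astype(int)
COL={"red":0,"yellow":30,"green":65,"blue":112}
def cloud(p,T=None):
    vv,uu=np.mgrid[0:384,0:512]; return world(p,uu,vv,T=T),world(p,uu,vv,z=8.,T=T)
def ring(P,r=48.):
    hull=cv2.convexHull(P.astype(np.float32))[:,0]
    c0=np.array(cv2.minEnclosingCircle(P.astype(np.float32))[0])
    f=least_squares(lambda c:np.hypot(*(hull-c[:2]).T)-c[2],[*c0,r],loss="soft_l1",f_scale=2)
    return np.round(c0),np.round(f.x,1)
def caps(p,T=None):
    W,_=cloud(p,T); H=hue(p)
    m=((W[...,2]>138)&(W[...,2]<155)&(p["range_z"]>0)).astype(np.uint8)
    n,l,s,ce=cv2.connectedComponentsWithStats(m)
    return [(np.round(W[l==i].mean(0),1),s[i,4],np.median(H[l==i],0)) for i in range(1,n) if s[i,4]>60]
def trays(p,T=None,rough=None):
    W,P8=cloud(p,T); H=hue(p)
    for k,h in COL.items():
        dh=np.abs((H[...,0]-h+90)%180-90)
        m=(dh<9)&(H[...,1]>150)&(H[...,2]>60)&(W[...,2]<16)&(W[...,2]>-10)
        if rough is not None and k in rough: m&=np.hypot(*(W[...,:2]-rough[k]).transpose(2,0,1))<65
        mm=m.astype(np.uint8); n,l,s,_=cv2.connectedComponentsWithStats(cv2.dilate(mm,np.ones((5,5))))
        if n<2: continue
        i=1+np.argmax(s[1:,4]); q=(l==i)&m
        print(k,"n",q.sum(),"z",np.round(np.percentile(W[q][:,2],[10,50,90])),"minenc",*ring(P8[q][:,:2]))
E
python3 - <<'E'
from m import *
for c in("top","side"):
    p=viewer.get_image(c); print(c); trays(p)
    if c=="top":
        for x in caps(p): print(x)
        for n in("tray_grey","flask"):
            for d in models.landmark_of(p,n)[:1]: u,v=d["location"]; print(n,d["conf"],u,v,world(p,u,v,z=0.))
        W,P=cloud(p); q=(W[...,2]>4)&(W[...,2]<20)&(np.hypot(W[...,0]-400,W[...,1]-10)<120)
        print("z>4 near grey",q.sum(), ring(P[q][:,:2]))
    else:
        for d in models.landmark_of(p,"tray_grey")[:1]: u,v=d["location"]; print("grey",d["conf"],world(p,u,v,z=0.))
        for d in models.landmark_of(p,"flask")[:1]: u,v=d["location"]; print("flask",d["conf"],world(p,u,v,z=0.))
o=ctrl.get_obs(); print(o["ee_pos"],Ro.from_rotvec(o["orientation"]).as_matrix().round(3))
p=viewer.get_image("wrist"); print(np.round(p["hand_eye"],3),p["fx"],p["cx"],p["cy"])
E
```

```text
top
red n 350 z [2. 4. 8.] minenc [636. 249.] [636.1 249.2  45.2]
yellow n 52 z [2. 3. 6.] minenc [604. -10.] [611.6  -4.6  39.5]
blue n 21 z [1. 3. 5.] minenc [ 605. -249.] [ 636.1 -235.6   40.7]
(array([ 834.7, -563.8,  146.3]), np.int32(282), array([61., 80., 86.]))
(array([ 650. , -367.9,  145.1]), np.int32(218), array([ 63., 120., 122.]))
(array([636.4, 246.2, 147.8]), np.int32(239), array([ 31., 149., 179.]))
(array([ 632.3, -232.2,  147.7]), np.int32(228), array([ 63., 119., 124.]))
(array([607. ,  -0.7, 147.9]), np.int32(224), array([  2., 176., 172.]))
(array([ 461.5, -179.1,  147.9]), np.int32(240), array([111., 149., 141.]))
flask 0.7 182.0 238.1 [442.27244929 185.11377135   0.        ]
z>4 near grey 523 (array([404.,   9.]), array([404.1,   9.4, 114.7]))
side
red n 380 z [ 3.  6. 10.] minenc [635. 251.] [634.4 250.8  47.2]
yellow n 217 z [ 2.  6. 10.] minenc [609.   3.] [607.9   2.2  46. ]
green n 80 z [2. 5. 9.] minenc [ 452. -177.] [ 454.9 -178.3   41.3]
blue n 96 z [2. 6. 9.] minenc [ 632. -233.] [ 631.8 -233.9   42.6]
grey 0.84 [4.36237772e+02 1.83605582e+01 1.13686838e-13]
flask 0.72 [430.58990406 189.62569842   0.        ]
[ 280.73600553 -558.39962873  222.70574473] [[ 0.893  0.449  0.   ]
 [ 0.449 -0.893 -0.   ]
 [-0.     0.    -1.   ]]
[[  -0.       0.958    0.288   79.537]
 [   1.       0.       0.       0.822]
 [   0.       0.288   -0.958 -161.095]
 [   0.       0.       0.       1.   ]] 330.7078606663093 255.58419519086118 190.22931752165073
```

>>> {"fn": "play_rows", "kwargs": {
  "dp": [
    [12, 24, 5],
    [16, 34, 5],
    [16, 34, 5],
    [16, 34, 5],
    [16, 34, 5],
    [16, 34, 0],
    [16, 34, 0],
    [16, 34, 0]
  ],
  "yaw": [0, 0, 0, 0, 0, 0, 0, 0],
  "gripper": 0
}}

```text
t: 1.52
ee_pos: [405.2, -294.8, 248.1]
orientation: [3.056, 0.724, 0.001]
ft_force: [0.1, -1.0, 1.0]
width: 87.8
grasp_force: 0.0
```

>>> {"fn": "play_rows", "kwargs": {
  "dp": [
    [16, 34, 0],
    [16, 34, 0],
    [16, 34, 0],
    [8, 15, 0],
    [0, 0, 0],
    [0, 0, 0]
  ],
  "yaw": [0, 0, 0, 0, 0, 0]
}}

```text
t: 2.02
ee_pos: [461.0, -178.8, 247.8]
orientation: [3.055, 0.729, 0.0]
ft_force: [-0.3, 0.4, 0.1]
width: 87.8
grasp_force: 0.0
```

```bash
cat > w.py <<'E'
from m import *
import m,sys
def look(name=None,rough=None):
    o=ctrl.get_obs(); p=viewer.get_image("wrist")
    B=np.eye(4); B[:3,:3]=Ro.from_rotvec(o["orientation"]).as_matrix(); B[:3,3]=o["ee_pos"]
    T=B@np.array(p["hand_eye"]); print("t",o["t"],"tcp",np.round(o["ee_pos"],1),"w",o["width"],"gf",o["grasp_force"])
    if name: save(p,name)
    return p,T
E
python3 - <<'E'
from w import *
p,T=look("w1")
for x in caps(p,T): print(x)
trays(p,T)
E
```

```text
t 2.0167 tcp [ 461.  -178.8  247.8] w 87.82889216511256 gf 0.0
(array([ 631.7, -234.5,  146.6]), np.int32(2111), array([ 65., 138., 141.]))
(array([ 464.1, -181. ,  146.7]), np.int32(1444), array([112., 126.,  97.]))
yellow n 55 z [2. 6. 8.] minenc [576. -23.] [612.8  -3.7  45.5]
blue n 617 z [1. 2. 7.] minenc [ 613. -252.] [ 632.  -239.7   41.7]
```

View pics/w1.png

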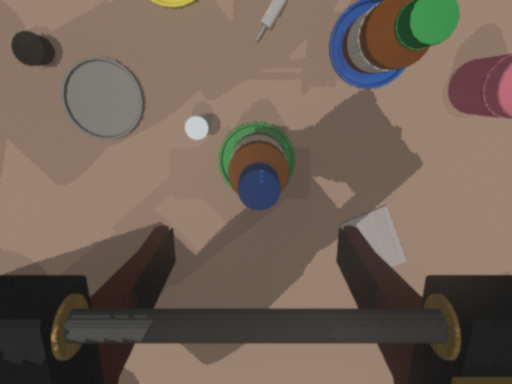

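>>> {"fn": "play_rows", "kwargs": {
  "dp": [
    [2, -1, -20],
    [0, 0, -30],
    [0, 0, -30],
    [0, 0, -25],
    [0, 0, -17],
    [0, 0, -10],
    [0, 0, 0]
  ],
  "yaw": [0, 0, 0, 0, 0, 0, 0]
}}

```text
t: 2.65
ee_pos: [461.0, -181.1, 113.8]
orientation: [-3.055, -0.722, 0.005]
ft_force: [0.2, -0.2, 0.2]
width: 87.6
grasp_force: 0.0
```

>>> {"fn": "play_rows", "kwargs": {
  "dp": [
    [0, 0, 0],
    [0, 0, 0],
    [0, 0, 0],
    [0, 0, 0],
    [0, 0, 0],
    [0, 0, 0],
    [0, 0, 0],
    [0, 0, 0]
  ],
  "yaw": [0, 0, 0, 0, 0, 0, 0, 0],
  "gripper": 1
}}

```text
t: 3.32
ee_pos: [462.8, -180.3, 115.8]
orientation: [3.057, 0.725, 0.0]
ft_force: [0.2, 0.6, 0.5]
width: 37.8
grasp_force: 0.0
```

```bash
python3 - <<'E'
from w import *
p=dict(viewer.get_image("wrist"))
# tray_grey from the earlier view (same yaw): hull pixels read off w1.png
o=ctrl.get_obs(); R=Ro.from_rotvec([3.055,0.729,0]).as_matrix(); B=np.eye(4); B[:3,:3]=R; B[:3,3]=[461,-178.8,247.8]
T=B@np.array(p["hand_eye"])
g=cv2.cvtColor(cv2.imread("pics/w1.png"),cv2.COLOR_BGR2HSV).astype(int)
m=(g[...,1]<45)&(g[...,2]>60); m[:40]=0;m[150:]=0;m[:,:55]=0;m[:,155:]=0
v,u=np.nonzero(m); print(len(u),u.min(),u.max(),v.min(),v.max()); print(ring(world(p,u,v,z=8.,T=T)[:,:2]))
g2=(np.abs(g[...,0]-65)<14)&(g[...,1]>110)&(g[...,2]>40); g2[:110]=0;g2[210:]=0;g2[:,:200]=0;g2[:,310:]=0
v,u=np.nonzero(g2); print("green",len(u),u.min(),u.max(),v.min(),v.max(),ring(world(p,u,v,z=8.,T=T)[:,:2]))
E
```

```text
5414 61 143 56 139
(array([443.,  12.]), array([442.7,  12.3,  47.4]))
green 77 224 251 130 169 (array([ 461., -156.]), array([ 458.4, -178.8,   36.9]))
```

>>> {"fn": "play_rows", "kwargs": {
  "dp": [
    [0, 0, 0],
    [0, 0, 0],
    [0, 0, 0],
    [0, 0, 5],
    [0, 0, 20],
    [0, 0, 30],
    [0, 0, 30],
    [0, 0, 30]
  ],
  "yaw": [0, 0, 0, 0, 0, 0, 0, 0],
  "gripper": 1
}}

```text
t: 4.03
ee_pos: [461.6, -179.9, 231.3]
orientation: [-3.055, -0.725, 0.003]
ft_force: [0.0, -0.1, -3.9]
width: 35.4
grasp_force: 30.0
```

```bash
python3 - <<'E'
from w import *
p,T=look("w2"); trays(p,T); 
for x in caps(p,T): print(x)
p=viewer.get_image("top"); trays(p)
E
```

```text
t 4.0333 tcp [ 461.6 -179.9  231.3] w 35.42044199387219 gf 29.999020993709564
blue n 1219 z [1. 2. 7.] minenc [ 635. -237.] [ 634.4 -237.3   44.8]
(array([ 629.9, -235.2,  146.4]), np.int32(2108), array([ 66., 139., 157.]))
(array([ 486.1, -168.9,  148.1]), np.int32(214), array([ 18.,  39., 107.]))
red n 354 z [2. 4. 9.] minenc [636. 249.] [635.9 249.1  45.1]
yellow n 125 z [1. 4. 6.] minenc [602.  -8.] [605.3  -6.2  37.6]
blue n 57 z [2. 4. 6.] minenc [ 608. -247.] [ 628.8 -238.7   35.4]
```

View pics/w2.png

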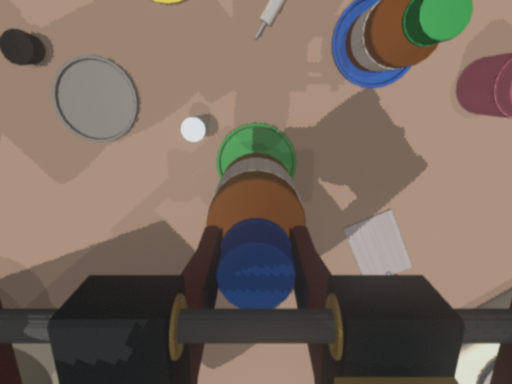

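>>> {"fn": "play_rows", "kwargs": {
  "dp": [
    [-1, 15, 5],
    [-3, 30, 5],
    [-4, 36, 0],
    [-4, 36, 0],
    [-4, 36, 0],
    [-3, 30, 0],
    [0, 9, 0],
    [0, 0, 0]
  ],
  "yaw": [0, 0, 0, 0, 0, 0, 0, 0]
}}

```text
t: 4.8
ee_pos: [442.4, 13.4, 239.3]
orientation: [-3.055, -0.73, 0.004]
ft_force: [0.3, -0.6, -4.1]
width: 36.0
grasp_force: 30.0
```

```bash
cat >> w.py <<'E'
def grey(p,T,c=(440,14)):
    W,P=cloud(p,T); H=hue(p)
    q=(H[...,1]<48)&(H[...,2]>50)&(W[...,2]<14)&(W[...,2]>-8)&(np.hypot(P[...,0]-c[0],P[...,1]-c[1])<70)
    l=cv2.morphologyEx(q.astype(np.uint8),cv2.MORPH_OPEN,np.ones((3,3)))
    n,l,s,_=cv2.connectedComponentsWithStats(l); i=1+np.argmax(s[1:,4]); q=l==i
    print("grey",q.sum(),ring(P[q][:,:2]))
E
python3 - <<'E'
from w import *
p,T=look("w3"); grey(p,T); trays(p,T)
E
```

```text
t 4.8 tcp [442.4  13.4 239.3] w 35.956840273888595 gf 29.99964952468872
grey 2573 (array([443.,  14.]), array([442.6,  13.7,  47.2]))
yellow n 337 z [1. 3. 7.] minenc [589. -20.] [610.6  -3.   43.5]
blue n 1015 z [1. 3. 7.] minenc [ 626. -224.] [ 633.8 -233.    44.8]
```

View pics/w3.png

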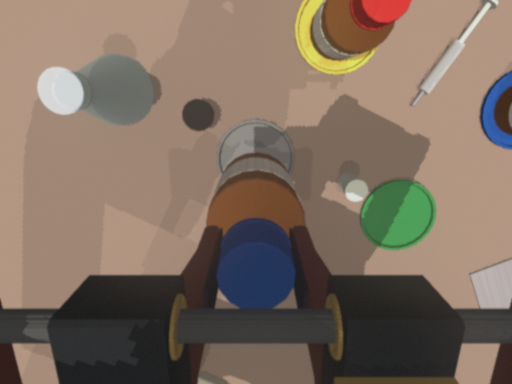

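>>> {"fn": "play_rows", "kwargs": {
  "dp": [
    [0, 0, -18],
    [0, 0, -32],
    [0, 0, -32],
    [0, 0, -22],
    [0, 0, -10],
    [0, 0, -5],
    [0, 0, -3],
    [0, 0, -1]
  ],
  "yaw": [0, 0, 0, 0, 0, 0, 0, 0]
}}

```text
t: 5.52
ee_pos: [444.4, 11.1, 118.0]
orientation: [3.057, 0.724, 0.001]
ft_force: [0.2, 0.3, -4.5]
width: 35.2
grasp_force: 30.0
```

```bash
python3 - <<'E'
from w import *
p=viewer.get_image("wrist")
R=Ro.from_rotvec([-3.055,-.73,.004]).as_matrix(); B=np.eye(4); B[:3,:3]=R; B[:3,3]=[442.4,13.4,239.3]
T=B@np.array(p["hand_eye"])
g=cv2.cvtColor(cv2.imread("pics/w3.png"),cv2.COLOR_BGR2HSV).astype(int)
m=(np.abs(g[...,0]-65)<14)&(g[...,1]>90)&(g[...,2]>30); m[:,:355]=0;m[:,445:]=0;m[:170]=0;m[255:]=0
v,u=np.nonzero(m); print(len(u),u.min(),u.max(),v.min(),v.max(),ring(world(p,u,v,z=8.,T=T)[:,:2]))
o=ctrl.get_obs();print(o["ee_pos"],o["ft_force"])
E
```

```text
4024 361 435 181 249 (array([ 459., -181.]), array([ 459.1, -181. ,   46.8]))
[444.55353912  11.29038472 118.26511333] [ 0.12358583 -0.15798019 -4.70326431]
```

>>> {"fn": "play_rows", "kwargs": {
  "dp": [
    [0, 0, -1],
    [0, 0, -1],
    [0, 0, -0.5],
    [0, 0, 0],
    [0, 0, 0]
  ],
  "yaw": [0, 0, 0, 0, 0]
}}

```text
t: 5.98
ee_pos: [444.5, 11.7, 115.8]
orientation: [3.056, 0.725, 0.003]
ft_force: [-0.2, 0.8, 2.2]
width: 35.4
grasp_force: 30.0
```

>>> {"fn": "play_rows", "kwargs": {
  "dp": [
    [0, 0, 0],
    [0, 0, 0],
    [0, 0, 0],
    [0, 0, 0],
    [0, 0, 5],
    [0, 0, 25],
    [0, 0, 35],
    [0, 0, 35]
  ],
  "yaw": [0, 0, 0, 0, 0, 0, 0, 0],
  "gripper": 0
}}

```text
t: 6.65
ee_pos: [442.7, 11.6, 216.0]
orientation: [-3.056, -0.725, 0.004]
ft_force: [0.3, 0.6, -0.2]
width: 85.3
grasp_force: 0.0
```

>>> {"fn": "play_rows", "kwargs": {
  "dp": [
    [12, -16, 20],
    [24, -32, 10],
    [25, -33, 0],
    [25, -33, 0],
    [25, -33, 0],
    [25, -33, 0],
    [25, -33, 0],
    [24, -31, 0]
  ],
  "yaw": [0, 0, 0, 0, 0, 0, 0, 0]
}}

```text
t: 7.32
ee_pos: [629.5, -234.4, 245.4]
orientation: [3.057, 0.724, -0.0]
ft_force: [-0.3, 0.2, -0.3]
width: 87.6
grasp_force: 0.0
```

>>> {"fn": "play_rows", "kwargs": {
  "dp": [
    [2, -2, 0],
    [0, 0, 0],
    [0, 0, 0]
  ],
  "yaw": [0, 0, 0]
}}

```text
t: 7.57
ee_pos: [629.9, -233.9, 244.7]
orientation: [-3.056, -0.724, 0.002]
ft_force: [-0.2, -0.4, -0.0]
width: 87.8
grasp_force: 0.0
```

```bash
python3 - <<'E'
from w import *
p,T=look("w4"); 
for x in caps(p,T): print(x)
p=viewer.get_image("top"); print("top")
for x in caps(p): print(x)
E
```

```text
t 7.5667 tcp [ 629.9 -233.9  244.7] w 87.80501529017917 gf 0.0
(array([ 635.7, -234.6,  146.7]), np.int32(1478), array([ 61., 100.,  92.]))
(array([ 652.9, -369.5,  143.6]), np.int32(1332), array([ 59., 100.,  99.]))
top
(array([636.3, 246.1, 147.7]), np.int32(239), array([ 31., 149., 194.]))
(array([ 624.1, -225.4,  146.2]), np.int32(81), array([59., 92., 73.]))
(array([606.9,  -0.8, 147.9]), np.int32(227), array([  2., 177., 185.]))
(array([443.1,  12.4, 148.2]), np.int32(235), array([111., 138., 146.]))
```

View pics/w4.png

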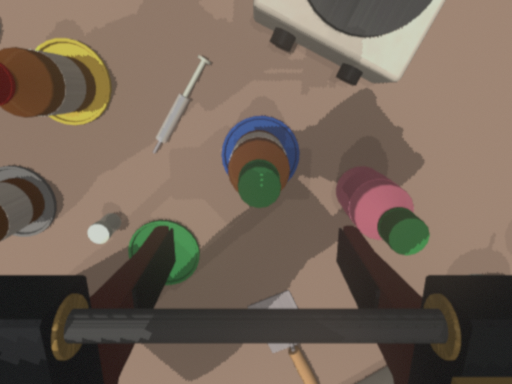

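>>> {"fn": "play_rows", "kwargs": {
  "dp": [
    [2, 0, -20],
    [0, 0, -32],
    [0, 0, -32],
    [0, 0, -25],
    [0, 0, -15],
    [0, 0, -6],
    [0, 0, 0]
  ],
  "yaw": [0, 0, 0, 0, 0, 0, 0]
}}

```text
t: 8.25
ee_pos: [631.5, -232.9, 114.1]
orientation: [-3.055, -0.726, 0.004]
ft_force: [0.1, -0.2, -0.2]
width: 87.5
grasp_force: 0.0
```

>>> {"fn": "play_rows", "kwargs": {
  "dp": [
    [0, 0, 0],
    [0, 0, 0],
    [0, 0, 0],
    [0, 0, 0],
    [0, 0, 0],
    [0, 0, 0],
    [0, 0, 0],
    [0, 0, 0]
  ],
  "yaw": [0, 0, 0, 0, 0, 0, 0, 0],
  "gripper": 1
}}

```text
t: 8.92
ee_pos: [632.7, -234.5, 115.2]
orientation: [-3.057, -0.725, -0.0]
ft_force: [0.2, -0.9, 0.8]
width: 37.8
grasp_force: 0.0
```

>>> {"fn": "play_rows", "kwargs": {
  "dp": [
    [0, 0, 0],
    [0, 0, 0],
    [0, 0, 0],
    [0, 0, 5],
    [0, 0, 20],
    [0, 0, 30],
    [0, 0, 30],
    [0, 0, 30]
  ],
  "yaw": [0, 0, 0, 0, 0, 0, 0, 0]
}}

```text
t: 9.58
ee_pos: [631.7, -233.9, 230.4]
orientation: [-3.055, -0.725, 0.004]
ft_force: [0.7, -0.5, -4.3]
width: 35.9
grasp_force: 30.0
```

```bash
python3 - <<'E'
from w import *
m_=COL
p,T=look("w5"); trays(p,T)
import m
H=hue(p);W,P=cloud(p,T)
q=(np.abs(H[...,0]-65)<14)&(H[...,1]>90)&(H[...,2]>30)&(W[...,2]<14)&(np.hypot(P[...,0]-459,P[...,1]+180)<65); print(q.sum(),ring(P[q][:,:2]))
E
```

```text
t 9.5833 tcp [ 631.7 -233.9  230.4] w 35.9239259959488 gf 29.99943494796753
yellow n 1647 z [1. 3. 7.] minenc [612.  -3.] [612.5  -3.3  45.8]
2766 (array([ 461., -182.]), array([ 468.3, -176.8,   39.7]))
```

>>> {"fn": "play_rows", "kwargs": {
  "dp": [
    [-15, 5, 5],
    [-32, 10, 5],
    [-38, 11, 0],
    [-38, 11, 0],
    [-32, 10, 0],
    [-18, 6, 0],
    [0, 0, 0],
    [0, 0, 0]
  ],
  "yaw": [0, 0, 0, 0, 0, 0, 0, 0]
}}

```text
t: 10.3
ee_pos: [458.8, -181.0, 240.0]
orientation: [-3.056, -0.725, 0.0]
ft_force: [0.8, -0.6, -4.3]
width: 35.3
grasp_force: 30.0
```

```bash
cat >> w.py <<'E'
def tray(p,T,k,c):
    """loose colour fit near c, plus pixel column of its centre"""
    H=hue(p);W,P=cloud(p,T)
    q=(np.abs((H[...,0]-COL[k]+90)%180-90)<14)&(H[...,1]>90)&(H[...,2]>30)&(W[...,2]<14)&(np.hypot(P[...,0]-c[0],P[...,1]-c[1])<62)
    print(k,q.sum(),*ring(P[q][:,:2]))
E
python3 - <<'E'
from w import *
p,T=look("w6"); tray(p,T,"green",(459,-180)); tray(p,T,"blue",(633,-235)); tray(p,T,"yellow",(609,-1))
E
```

```text
t 10.3 tcp [ 458.8 -181.   240. ] w 35.304433999288335 gf 29.999274909496307
green 2188 [ 459. -182.] [ 459.2 -181.8   46.1]
blue 6036 [ 635. -237.] [ 635.4 -237.1   46.8]
yellow 84 [571. -23.] [613.8  -3.3  49.5]
```

View pics/w6.png

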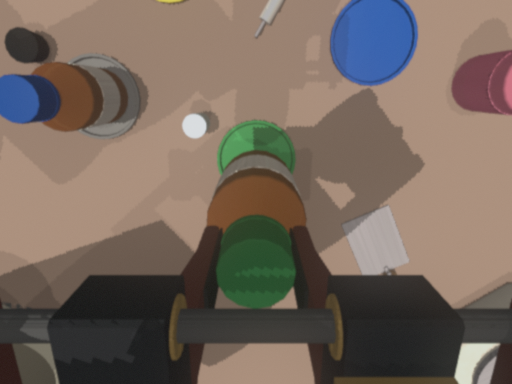

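Held over green, aligned (tray at column 256, under the bottle). I'll lower it from command z 240.2.

>>> {"fn": "play_rows", "kwargs": {
  "dp": [
    [0, -1, -18],
    [0, 0, -32],
    [0, 0, -32],
    [0, 0, -22],
    [0, 0, -10],
    [0, 0, -5],
    [0, 0, -3],
    [0, 0, -1]
  ],
  "yaw": [0, 0, 0, 0, 0, 0, 0, 0]
}}

```text
t: 11.02
ee_pos: [460.8, -182.8, 117.5]
orientation: [3.056, 0.725, 0.002]
ft_force: [-0.5, 0.4, -5.3]
width: 35.3
grasp_force: 30.0
```

>>> {"fn": "play_rows", "kwargs": {
  "dp": [
    [0, 0, -1],
    [0, 0, -1],
    [0, 0, -0.5],
    [0, 0, 0],
    [0, 0, 0]
  ],
  "yaw": [0, 0, 0, 0, 0]
}}

```text
t: 11.43
ee_pos: [460.2, -182.6, 115.3]
orientation: [3.056, 0.725, 0.002]
ft_force: [-0.2, 0.2, -2.6]
width: 35.7
grasp_force: 30.0
```

>>> {"fn": "play_rows", "kwargs": {
  "dp": [
    [0, 0, -0.5],
    [0, 0, 0],
    [0, 0, 0]
  ],
  "yaw": [0, 0, 0]
}}

```text
t: 11.68
ee_pos: [460.6, -182.7, 115.2]
orientation: [3.056, 0.725, 0.003]
ft_force: [-0.8, -0.2, 5.7]
width: 35.4
grasp_force: 30.0
```

>>> {"fn": "play_rows", "kwargs": {
  "dp": [
    [0, 0, 0],
    [0, 0, 0],
    [0, 0, 0],
    [0, 0, 0],
    [0, 0, 5],
    [0, 0, 25],
    [0, 0, 30],
    [0, 0, 30]
  ],
  "yaw": [0, 0, 0, 0, 0, 0, 0, 0],
  "gripper": 0
}}

```text
t: 12.35
ee_pos: [459.0, -182.1, 205.0]
orientation: [-3.056, -0.725, 0.003]
ft_force: [0.9, 0.7, -0.3]
width: 85.0
grasp_force: 0.0
```

>>> {"fn": "play_rows", "kwargs": {
  "dp": [
    [-1, 15, 5],
    [-3, 30, 0],
    [-3, 37, 0],
    [-3, 37, 0],
    [-3, 37, 0],
    [-2, 28, 0],
    [-1, 10, 0],
    [0, 0, 0]
  ],
  "yaw": [0, 0, 0, 0, 0, 0, 0, 0]
}}

```text
t: 13.02
ee_pos: [443.5, 13.2, 209.5]
orientation: [-3.056, -0.73, -0.0]
ft_force: [0.4, 0.0, 0.1]
width: 87.9
grasp_force: 0.0
```

>>> {"fn": "play_rows", "kwargs": {
  "dp": [
    [0, 0, -20],
    [0, 0, -32],
    [0, 0, -26],
    [0, 0, -12],
    [0, 0, -4],
    [0, 0, 0]
  ],
  "yaw": [0, 0, 0, 0, 0, 0]
}}

```text
t: 13.52
ee_pos: [443.4, 10.5, 114.4]
orientation: [-3.057, -0.723, 0.003]
ft_force: [-0.5, -0.4, 1.1]
width: 87.9
grasp_force: 0.0
```

>>> {"fn": "play_rows", "kwargs": {
  "dp": [
    [0, 0, 0],
    [0, 0, 0],
    [0, 0, 0],
    [0, 0, 0],
    [0, 0, 0],
    [0, 0, 0],
    [0, 0, 0],
    [0, 0, 0]
  ],
  "yaw": [0, 0, 0, 0, 0, 0, 0, 0],
  "gripper": 1
}}

```text
t: 14.18
ee_pos: [443.7, 11.7, 115.3]
orientation: [3.057, 0.725, 0.0]
ft_force: [-0.0, -0.1, 0.3]
width: 38.0
grasp_force: 0.0
```

>>> {"fn": "play_rows", "kwargs": {
  "dp": [
    [0, 0, 0],
    [0, 0, 0],
    [0, 0, 0],
    [0, 0, 5],
    [0, 0, 20],
    [0, 0, 35],
    [0, 0, 35],
    [0, 0, 30]
  ],
  "yaw": [0, 0, 0, 0, 0, 0, 0, 0]
}}

```text
t: 14.85
ee_pos: [443.0, 11.7, 241.7]
orientation: [-3.056, -0.725, 0.002]
ft_force: [0.8, 0.2, -3.4]
width: 35.7
grasp_force: 30.0
```

>>> {"fn": "play_rows", "kwargs": {
  "dp": [
    [11, -14, 0],
    [22, -28, 0],
    [25, -33, 0],
    [25, -33, 0],
    [25, -33, 0],
    [25, -33, 0],
    [25, -33, 0],
    [22, -28, 0]
  ],
  "yaw": [0, 0, 0, 0, 0, 0, 0, 0]
}}

```text
t: 15.52
ee_pos: [624.2, -225.5, 239.3]
orientation: [-3.056, -0.724, 0.002]
ft_force: [-0.3, -0.5, -4.0]
width: 35.4
grasp_force: 30.0
```

>>> {"fn": "play_rows", "kwargs": {
  "dp": [
    [11, -13, 0],
    [0, 0, 0],
    [0, 0, 0],
    [0, 0, 0]
  ],
  "yaw": [0, 0, 0, 0]
}}

```text
t: 15.85
ee_pos: [633.5, -235.6, 239.1]
orientation: [-3.055, -0.725, 0.003]
ft_force: [-0.5, -0.9, -4.6]
width: 35.7
grasp_force: 30.0
```

```bash
python3 - <<'E'
from w import *
p,T=look("w7"); tray(p,T,"blue",(634,-236)); tray(p,T,"yellow",(609,-1))
E
```

```text
t 15.85 tcp [ 633.5 -235.6  239.1] w 35.692579910020086 gf 29.999392926692963
blue 2516 [ 637. -237.] [ 636.5 -237.1   46.4]
yellow 2530 [613.  -4.] [612.8  -3.6  48.2]
```

View pics/w7.png

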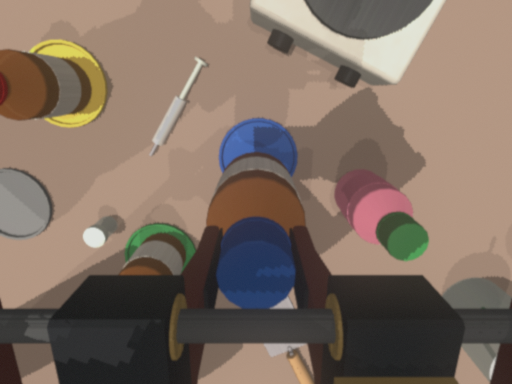

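>>> {"fn": "play_rows", "kwargs": {
  "dp": [
    [1, 0, -18],
    [0, 0, -32],
    [0, 0, -32],
    [0, 0, -22],
    [0, 0, -10],
    [0, 0, -5],
    [0, 0, -3],
    [0, 0, -1]
  ],
  "yaw": [0, 0, 0, 0, 0, 0, 0, 0]
}}

```text
t: 16.57
ee_pos: [636.5, -236.4, 118.3]
orientation: [3.056, 0.725, 0.002]
ft_force: [0.5, -0.8, -3.6]
width: 35.8
grasp_force: 30.0
```

>>> {"fn": "play_rows", "kwargs": {
  "dp": [
    [0, 0, -1],
    [0, 0, -1],
    [0, 0, -0.5],
    [0, 0, 0],
    [0, 0, 0]
  ],
  "yaw": [0, 0, 0, 0, 0]
}}

```text
t: 16.98
ee_pos: [636.0, -236.6, 115.3]
orientation: [3.056, 0.725, 0.001]
ft_force: [-1.3, 0.4, -1.9]
width: 35.5
grasp_force: 30.0
```

>>> {"fn": "play_rows", "kwargs": {
  "dp": [
    [0, 0, -0.5],
    [0, 0, 0],
    [0, 0, 0]
  ],
  "yaw": [0, 0, 0]
}}

```text
t: 17.23
ee_pos: [636.2, -236.6, 115.4]
orientation: [3.056, 0.725, 0.002]
ft_force: [-2.3, 1.0, 5.5]
width: 35.4
grasp_force: 30.0
```

>>> {"fn": "play_rows", "kwargs": {
  "dp": [
    [0, 0, 0],
    [0, 0, 0],
    [0, 0, 0],
    [0, 0, 0],
    [0, 0, 5],
    [0, 0, 30],
    [0, 0, 40],
    [0, 0, 40]
  ],
  "yaw": [0, 0, 0, 0, 0, 0, 0, 0],
  "gripper": 0
}}

```text
t: 17.9
ee_pos: [634.9, -236.1, 229.5]
orientation: [-3.055, -0.725, 0.004]
ft_force: [1.4, -0.4, 0.8]
width: 85.3
grasp_force: 0.0
```

>>> {"fn": "play_rows", "kwargs": {
  "dp": [
    [0, 20, 11],
    [0, 38, 0],
    [0, 40, 0],
    [0, 40, 0],
    [0, 40, 0],
    [0, 40, 0],
    [0, 40, 0],
    [0, 40, 0]
  ],
  "yaw": [0, 0, 0, 0, 0, 0, 0, 0]
}}

```text
t: 18.57
ee_pos: [635.5, 63.5, 240.7]
orientation: [3.057, 0.725, 0.001]
ft_force: [0.8, 0.2, -0.2]
width: 87.8
grasp_force: 0.0
```

>>> {"fn": "play_rows", "kwargs": {
  "dp": [
    [0, 40, 0],
    [0, 40, 0],
    [0, 40, 0],
    [0, 38, 0],
    [0, 26, 0],
    [0, 0, 0],
    [0, 0, 0],
    [0, 0, 0]
  ],
  "yaw": [0, 0, 0, 0, 0, 0, 0, 0]
}}

```text
t: 19.23
ee_pos: [635.6, 245.1, 240.1]
orientation: [3.056, 0.725, -0.001]
ft_force: [0.6, -0.5, 0.2]
width: 88.3
grasp_force: 0.0
```

```bash
python3 - <<'E'
from w import *
p,T=look("w8")
for x in caps(p,T): print(x)
tray(p,T,"red",(635,249))
E
```

```text
t 19.2333 tcp [635.6 245.1 240.1] w 88.29555280704014 gf 0.0
(array([640.5, 246.7, 146.7]), np.int32(1534), array([ 21., 153., 129.]))
red 1911 [638. 247.] [638.2 248.6  48.4]
```

View pics/w8.png

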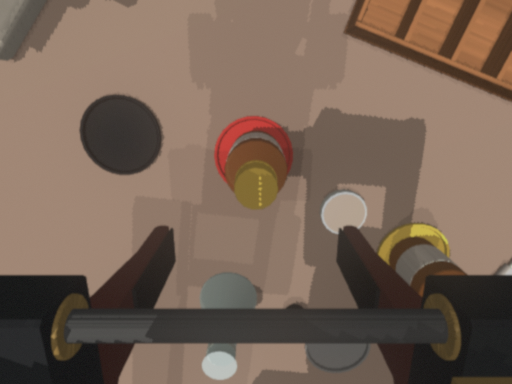

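>>> {"fn": "play_rows", "kwargs": {
  "dp": [
    [2, 1, -20],
    [0, 0, -32],
    [0, 0, -32],
    [0, 0, -25],
    [0, 0, -12],
    [0, 0, -4],
    [0, 0, 0]
  ],
  "yaw": [0, 0, 0, 0, 0, 0, 0]
}}

```text
t: 19.87
ee_pos: [637.8, 245.6, 114.8]
orientation: [3.057, 0.723, -0.002]
ft_force: [0.2, -0.1, -0.7]
width: 87.6
grasp_force: 0.0
```

>>> {"fn": "play_rows", "kwargs": {
  "dp": [
    [0, 0, 0],
    [0, 0, 0],
    [0, 0, 0],
    [0, 0, 0],
    [0, 0, 0],
    [0, 0, 0],
    [0, 0, 0],
    [0, 0, 0]
  ],
  "yaw": [0, 0, 0, 0, 0, 0, 0, 0],
  "gripper": 1
}}

```text
t: 20.53
ee_pos: [637.7, 246.7, 115.2]
orientation: [3.057, 0.725, 0.0]
ft_force: [0.7, -0.5, -0.4]
width: 37.5
grasp_force: 0.0
```

>>> {"fn": "play_rows", "kwargs": {
  "dp": [
    [0, 0, 0],
    [0, 0, 0],
    [0, 0, 0],
    [0, 0, 5],
    [0, 0, 20],
    [0, 0, 35],
    [0, 0, 40],
    [0, 0, 40]
  ],
  "yaw": [0, 0, 0, 0, 0, 0, 0, 0]
}}

```text
t: 21.2
ee_pos: [636.7, 246.3, 255.6]
orientation: [3.057, 0.725, -0.005]
ft_force: [0.8, 0.2, -1.7]
width: 35.7
grasp_force: 30.0
```

>>> {"fn": "play_rows", "kwargs": {
  "dp": [
    [-12, -14, 0],
    [-22, -27, 0],
    [-25, -30, 0],
    [-25, -30, 0],
    [-25, -30, 0],
    [-25, -30, 0],
    [-25, -30, 0],
    [-20, -24, 0]
  ],
  "yaw": [0, 0, 0, 0, 0, 0, 0, 0]
}}

```text
t: 21.87
ee_pos: [456.1, 30.1, 254.9]
orientation: [-3.057, -0.725, 0.002]
ft_force: [0.6, 0.1, -3.2]
width: 35.3
grasp_force: 30.0
```

>>> {"fn": "play_rows", "kwargs": {
  "dp": [
    [-12, -15, 0],
    [-3, -4, 0],
    [0, 0, -15],
    [0, 0, -32],
    [0, 0, -35],
    [0, 0, -30],
    [0, 0, -15],
    [0, 0, -7]
  ],
  "yaw": [0, 0, 0, 0, 0, 0, 0, 0]
}}

```text
t: 22.53
ee_pos: [442.6, 13.1, 118.9]
orientation: [-3.056, -0.725, 0.006]
ft_force: [0.2, -0.8, -2.5]
width: 35.6
grasp_force: 30.0
```

>>> {"fn": "play_rows", "kwargs": {
  "dp": [
    [0, 0, -3],
    [0, 0, -1],
    [0, 0, -1],
    [0, 0, -1],
    [0, 0, -0.5],
    [0, 0, 0],
    [0, 0, 0]
  ],
  "yaw": [0, 0, 0, 0, 0, 0, 0]
}}

```text
t: 23.12
ee_pos: [444.1, 12.6, 115.2]
orientation: [3.057, 0.725, 0.002]
ft_force: [-0.5, 0.4, -1.6]
width: 35.6
grasp_force: 30.0
```

>>> {"fn": "play_rows", "kwargs": {
  "dp": [
    [0, 0, -0.5],
    [0, 0, 0],
    [0, 0, 0]
  ],
  "yaw": [0, 0, 0]
}}

```text
t: 23.37
ee_pos: [444.5, 12.6, 115.1]
orientation: [3.056, 0.725, 0.002]
ft_force: [-0.6, -0.9, 6.5]
width: 35.3
grasp_force: 30.0
```

>>> {"fn": "play_rows", "kwargs": {
  "dp": [
    [0, 0, 0],
    [0, 0, 0],
    [0, 0, 0],
    [0, 0, 0],
    [0, 0, 5],
    [0, 0, 25],
    [0, 0, 30],
    [0, 0, 30]
  ],
  "yaw": [0, 0, 0, 0, 0, 0, 0, 0],
  "gripper": 0
}}

```text
t: 24.03
ee_pos: [443.0, 12.6, 205.0]
orientation: [-3.056, -0.725, 0.003]
ft_force: [-0.2, 0.2, 0.7]
width: 85.2
grasp_force: 0.0
```

>>> {"fn": "play_rows", "kwargs": {
  "dp": [
    [15, -1, 5],
    [30, -3, 0],
    [35, -3, 0],
    [35, -3, 0],
    [30, -2, 0],
    [20, -2, 0],
    [0, 0, 0],
    [0, 0, 0]
  ],
  "yaw": [0, 0, 0, 0, 0, 0, 0, 0]
}}

```text
t: 24.7
ee_pos: [608.6, -1.5, 208.7]
orientation: [-3.057, -0.725, 0.002]
ft_force: [-0.6, 0.3, -0.0]
width: 87.8
grasp_force: 0.0
```

>>> {"fn": "play_rows", "kwargs": {
  "dp": [
    [0, 0, -20],
    [0, 0, -32],
    [0, 0, -26],
    [0, 0, -12],
    [0, 0, -4],
    [0, 0, 0]
  ],
  "yaw": [0, 0, 0, 0, 0, 0]
}}

```text
t: 25.2
ee_pos: [607.6, -1.3, 114.8]
orientation: [-3.056, -0.725, 0.003]
ft_force: [0.3, 0.2, 0.3]
width: 87.6
grasp_force: 0.0
```

>>> {"fn": "play_rows", "kwargs": {
  "dp": [
    [0, 0, 0],
    [0, 0, 0],
    [0, 0, 0],
    [0, 0, 0],
    [0, 0, 0],
    [0, 0, 0],
    [0, 0, 0],
    [0, 0, 0]
  ],
  "yaw": [0, 0, 0, 0, 0, 0, 0, 0],
  "gripper": 1
}}

```text
t: 25.87
ee_pos: [608.7, -1.4, 115.2]
orientation: [3.057, 0.725, 0.0]
ft_force: [-0.3, 0.6, 0.1]
width: 38.0
grasp_force: 0.0
```

>>> {"fn": "play_rows", "kwargs": {
  "dp": [
    [0, 0, 0],
    [0, 0, 0],
    [0, 0, 0],
    [0, 0, 5],
    [0, 0, 20],
    [0, 0, 35],
    [0, 0, 35],
    [0, 0, 35]
  ],
  "yaw": [0, 0, 0, 0, 0, 0, 0, 0]
}}

```text
t: 26.53
ee_pos: [607.6, -1.3, 245.7]
orientation: [-3.056, -0.725, 0.004]
ft_force: [1.4, 0.7, -4.2]
width: 35.2
grasp_force: 30.0
```

```bash
python3 - <<'E'
from w import *
p,T=look("w9"); tray(p,T,"yellow",(611,-2))
p=viewer.get_image("top")
for x in caps(p): print(x)
E
```

```text
t 26.5333 tcp [607.6  -1.3 245.7] w 35.177272025448445 gf 29.999526143074036
yellow 2859 [612.  -2.] [612.3  -1.7  48.1]
(array([ 834.7, -563.9,  146.4]), np.int32(275), array([61., 81., 75.]))
(array([ 650.2, -368. ,  145. ]), np.int32(218), array([ 62., 120., 106.]))
```

>>> {"fn": "play_rows", "kwargs": {
  "dp": [
    [1, 14, 0],
    [3, 28, 0],
    [4, 38, 0],
    [5, 40, 0],
    [5, 40, 0],
    [4, 40, 0],
    [4, 34, 0],
    [2, 16, 0]
  ],
  "yaw": [0, 0, 0, 0, 0, 0, 0, 0]
}}

```text
t: 27.3
ee_pos: [635.0, 253.3, 242.2]
orientation: [-3.055, -0.729, 0.006]
ft_force: [-0.3, -0.0, -3.5]
width: 35.3
grasp_force: 30.0
```

>>> {"fn": "play_rows", "kwargs": {
  "dp": [
    [0, 0, 0],
    [0, 0, 0],
    [0, 0, 0]
  ],
  "yaw": [0, 0, 0]
}}

```text
t: 27.55
ee_pos: [635.6, 247.7, 243.4]
orientation: [3.056, 0.725, -0.005]
ft_force: [0.0, -0.2, -4.1]
width: 35.2
grasp_force: 30.0
```

```bash
python3 - <<'E'
from w import *
p,T=look("w10"); tray(p,T,"red",(637,249)); tray(p,T,"yellow",(611,-2))
p=viewer.get_image("top"); tray(p,None,"red",(637,249)); tray(p,None,"yellow",(611,-2))
E
```

```text
t 27.55 tcp [635.6 247.7 243.4] w 35.22665964722606 gf 29.999356269836426
red 2836 [638. 249.] [638.7 248.9  48. ]
yellow 3348 [613.   1.] [6.125e+02 5.000e-01 4.870e+01]
red 953 [637. 249.] [636.8 249.3  49.2]
yellow 1183 [611.  -0.] [ 6.11e+02 -4.00e-01  4.92e+01]
```

View pics/w10.png

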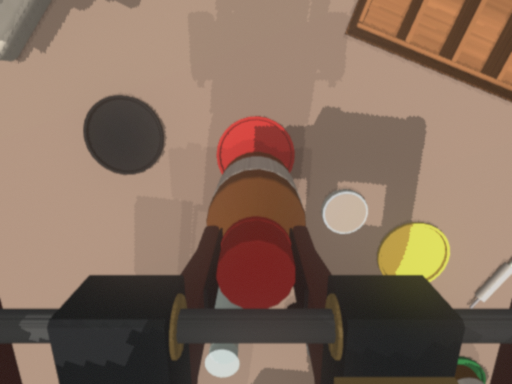

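>>> {"fn": "play_rows", "kwargs": {
  "dp": [
    [0, 0, -20],
    [0, 0, -32],
    [0, 0, -32],
    [0, 0, -25],
    [0, 0, -11],
    [0, 0, -5],
    [0, 0, -2],
    [0, 0, -1]
  ],
  "yaw": [0, 0, 0, 0, 0, 0, 0, 0]
}}

```text
t: 28.32
ee_pos: [637.8, 248.5, 118.5]
orientation: [-3.057, -0.724, -0.003]
ft_force: [-0.2, -0.1, -3.3]
width: 35.5
grasp_force: 30.0
```

>>> {"fn": "play_rows", "kwargs": {
  "dp": [
    [0, 0, -1],
    [0, 0, -1],
    [0, 0, -0.5],
    [0, 0, 0],
    [0, 0, 0]
  ],
  "yaw": [0, 0, 0, 0, 0]
}}

```text
t: 28.73
ee_pos: [637.0, 248.8, 115.3]
orientation: [-3.057, -0.725, -0.001]
ft_force: [-1.9, -0.4, -2.5]
width: 35.6
grasp_force: 30.0
```

>>> {"fn": "play_rows", "kwargs": {
  "dp": [
    [0, 0, -0.5],
    [0, 0, 0],
    [0, 0, 0]
  ],
  "yaw": [0, 0, 0]
}}

```text
t: 28.98
ee_pos: [637.3, 248.8, 115.2]
orientation: [-3.057, -0.725, -0.002]
ft_force: [-1.5, -1.2, 5.3]
width: 35.5
grasp_force: 30.0
```

>>> {"fn": "play_rows", "kwargs": {
  "dp": [
    [0, 0, 0],
    [0, 0, 0],
    [0, 0, 0],
    [0, 0, 0],
    [0, 0, 5],
    [0, 0, 25],
    [0, 0, 30],
    [0, 0, 36]
  ],
  "yaw": [0, 0, 0, 0, 0, 0, 0, 0],
  "gripper": 0
}}

```text
t: 29.65
ee_pos: [635.5, 248.2, 209.5]
orientation: [3.056, 0.725, -0.006]
ft_force: [0.5, -0.1, -0.1]
width: 85.3
grasp_force: 0.0
```

>>> {"fn": "play_rows", "kwargs": {
  "dp": [
    [-12, -14, 0],
    [-22, -27, 0],
    [-25, -30, 0],
    [-25, -30, 0],
    [-25, -30, 0],
    [-25, -30, 0],
    [-25, -30, 0],
    [-20, -26, 0]
  ],
  "yaw": [0, 0, 0, 0, 0, 0, 0, 0]
}}

```text
t: 30.32
ee_pos: [455.6, 30.3, 210.4]
orientation: [3.057, 0.725, -0.001]
ft_force: [0.6, -0.5, -0.3]
width: 88.2
grasp_force: 0.0
```

>>> {"fn": "play_rows", "kwargs": {
  "dp": [
    [-12, -15, 0],
    [-2, -4, 0],
    [0, 0, -20],
    [0, 0, -32],
    [0, 0, -27],
    [0, 0, -12],
    [0, 0, -4],
    [0, 0, 0]
  ],
  "yaw": [0, 0, 0, 0, 0, 0, 0, 0]
}}

```text
t: 30.98
ee_pos: [443.9, 13.0, 114.5]
orientation: [-3.056, -0.725, 0.002]
ft_force: [-0.5, 1.1, 0.7]
width: 88.0
grasp_force: 0.0
```

>>> {"fn": "play_rows", "kwargs": {
  "dp": [
    [0, 0, 0],
    [0, 0, 0],
    [0, 0, 0],
    [0, 0, 0],
    [0, 0, 0],
    [0, 0, 0],
    [0, 0, 0],
    [0, 0, 0]
  ],
  "yaw": [0, 0, 0, 0, 0, 0, 0, 0],
  "gripper": 1
}}

```text
t: 31.65
ee_pos: [443.8, 12.6, 115.3]
orientation: [3.057, 0.725, 0.0]
ft_force: [-0.1, -0.1, -1.4]
width: 37.5
grasp_force: 0.0
```

>>> {"fn": "play_rows", "kwargs": {
  "dp": [
    [0, 0, 0],
    [0, 0, 0],
    [0, 0, 0],
    [0, 0, 5],
    [0, 0, 20],
    [0, 0, 35],
    [0, 0, 35],
    [0, 0, 30]
  ],
  "yaw": [0, 0, 0, 0, 0, 0, 0, 0]
}}

```text
t: 32.32
ee_pos: [443.2, 12.6, 242.0]
orientation: [-3.057, -0.725, 0.001]
ft_force: [1.0, 1.6, -2.6]
width: 35.7
grasp_force: 30.0
```

Cmd is (443.7,12.6,240.2); the yellow tray is at (611.5,-0.5), so dx is +168 and dy is -13.

>>> {"fn": "play_rows", "kwargs": {
  "dp": [
    [14, -1, 0],
    [28, -2, 0],
    [36, -3, 0],
    [36, -3, 0],
    [32, -2, 0],
    [22, -2, 0],
    [0, 0, 0],
    [0, 0, 0]
  ],
  "yaw": [0, 0, 0, 0, 0, 0, 0, 0]
}}

```text
t: 32.98
ee_pos: [611.5, -0.4, 239.2]
orientation: [-3.056, -0.725, 0.003]
ft_force: [-0.3, -0.2, -2.6]
width: 35.6
grasp_force: 30.0
```

```bash
python3 - <<'E'
from w import *
p,T=look("w11"); tray(p,T,"yellow",(611,-1))
E
```

```text
t 32.9833 tcp [ 6.115e+02 -4.000e-01  2.392e+02] w 35.58094931463573 gf 29.999409914016724
yellow 2535 [612.  -2.] [612.3  -1.7  48. ]
```

View pics/w11.png

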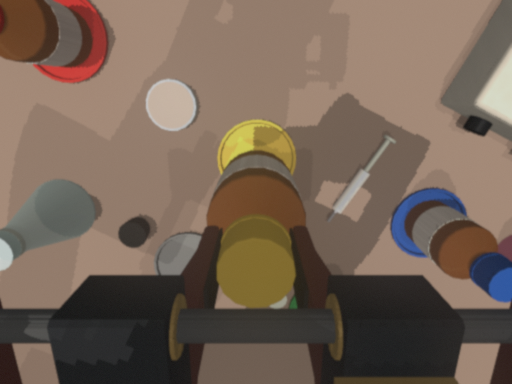

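Aligned: the yellow tray is at column 256, under the bottle.

>>> {"fn": "play_rows", "kwargs": {
  "dp": [
    [0, 0, -18],
    [0, 0, -32],
    [0, 0, -32],
    [0, 0, -22],
    [0, 0, -10],
    [0, 0, -5],
    [0, 0, -3],
    [0, 0, -1]
  ],
  "yaw": [0, 0, 0, 0, 0, 0, 0, 0]
}}

```text
t: 33.7
ee_pos: [612.1, -0.3, 118.1]
orientation: [3.056, 0.725, 0.002]
ft_force: [-0.0, -0.1, -2.3]
width: 35.8
grasp_force: 30.0
```

>>> {"fn": "play_rows", "kwargs": {
  "dp": [
    [0, 0, -1],
    [0, 0, -1],
    [0, 0, -0.5],
    [0, 0, 0],
    [0, 0, -0.5],
    [0, 0, 0],
    [0, 0, 0]
  ],
  "yaw": [0, 0, 0, 0, 0, 0, 0]
}}

```text
t: 34.28
ee_pos: [612.6, -0.4, 115.3]
orientation: [3.056, 0.725, 0.003]
ft_force: [-1.4, 0.0, 5.1]
width: 35.4
grasp_force: 30.0
```

>>> {"fn": "play_rows", "kwargs": {
  "dp": [
    [0, 0, 0],
    [0, 0, 0],
    [0, 0, 0],
    [0, 0, 0],
    [0, 0, 5],
    [0, 0, 25],
    [0, 0, 35],
    [0, 0, 35]
  ],
  "yaw": [0, 0, 0, 0, 0, 0, 0, 0],
  "gripper": 0
}}

```text
t: 34.95
ee_pos: [610.9, -0.4, 214.6]
orientation: [-3.056, -0.725, 0.004]
ft_force: [0.1, -0.2, 0.3]
width: 85.1
grasp_force: 0.0
```

>>> {"fn": "play_rows", "kwargs": {
  "dp": [
    [-20, 0, 20],
    [-35, 0, 20],
    [-38, 0, 0],
    [-38, 0, 0],
    [-38, 0, 0],
    [-38, 0, 0],
    [-20, 0, 0],
    [0, 0, 0]
  ],
  "yaw": [0, 0, 0, 0, 0, 0, 0, 0]
}}

```text
t: 35.62
ee_pos: [380.3, -0.3, 254.0]
orientation: [-3.056, -0.725, 0.003]
ft_force: [0.6, 0.8, -0.1]
width: 87.5
grasp_force: 0.0
```

```bash
python3 - <<'E'
from w import *
p=viewer.get_image("top"); save(p,"top9"); print("top",ctrl.get_obs()["t"])
for x in caps(p): print(x)
C={"red":(637,249),"yellow":(611,-1),"blue":(635,-237),"green":(459,-181)}
for k in C: tray(p,None,k,C[k])
p=viewer.get_image("side"); cv2.imwrite("pics/side9.png",cv2.resize(p["pixels"][:,:,::-1],(800,600)))
E
```

```text
top 35.6667
(array([ 834.1, -564. ,  146.1]), np.int32(275), array([61., 81., 82.]))
(array([ 650.1, -368. ,  145.1]), np.int32(217), array([ 63., 120., 117.]))
(array([634.8, 248. , 147.5]), np.int32(243), array([  2., 178., 163.]))
(array([ 634.1, -234.1,  147.6]), np.int32(230), array([111., 150., 130.]))
(array([611.8,   0.8, 147.9]), np.int32(224), array([ 31., 149., 173.]))
(array([ 461.1, -180.5,  147.7]), np.int32(246), array([ 63. , 117. , 123.5]))
red 503 [637. 249.] [636.4 249.4  48.6]
yellow 529 [617.  -3.] [611.7  -0.9  49.2]
blue 346 [ 634. -235.] [ 634.3 -235.2   44.9]
green 68 [ 476. -169.] [ 469.8 -175.6   32.5]
```

View pics/side9.png

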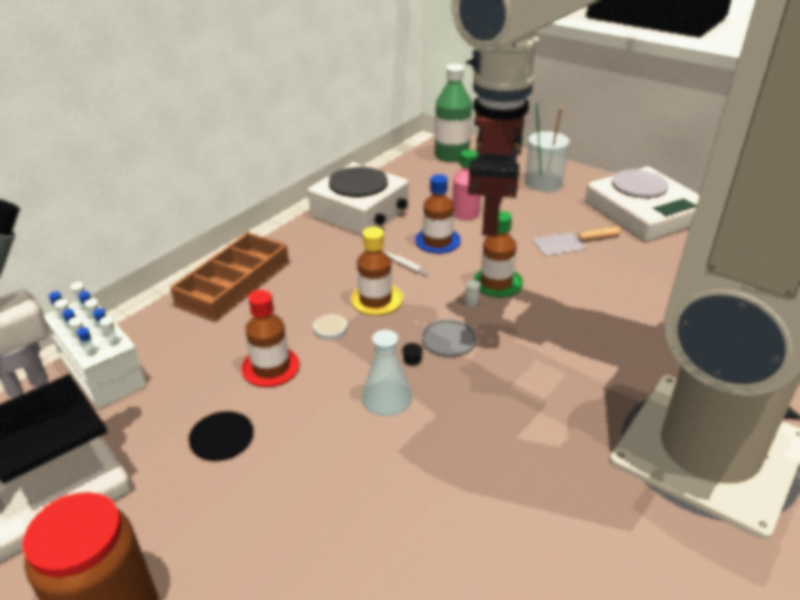

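View pics/top9.png

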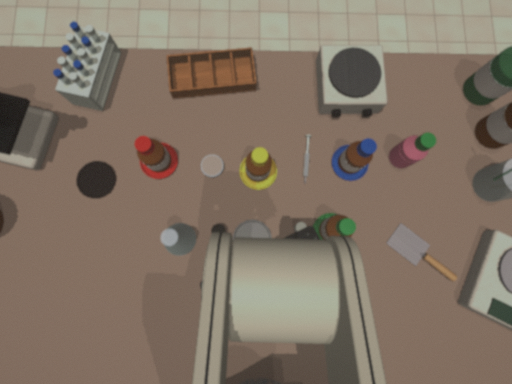

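All four bottles stand upright in their own trays, each within a few mm of centre at the right height. The flask is where it was and the arm is clear.

```bash
python3 -c "
from workcell import ticket
print(ticket.close_job())"
```

```text
the job is handed in; nothing more can be done
None
```

The job is handed in, with all four bottles upright in the trays matching their caps and the flask left where it was; the hand-in returned no verdict.

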